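# Load the ink cartridge into the tag printer

## Robot

A 6-joint arm with a two-finger parallel gripper is mounted at the origin on a cart in front of the work surface, level with it; the furniture and walls round the work are solid. World frame = base frame: x ahead of the robot, y to its left, z up, the work surface at z = 0. Lengths are in m, angles in degrees, forces in N, time in s.
With the tool pointing down it reaches from about 0.325 to 0.85 m from the base axis. Payload 15.5 kg.
Tool frame: the origin (TCP) lies at the very end of the fingers, on their centre line; the grasp point (between the pads) lies arm.grip_depth behind it (arm.grip_depth is the distance from the TCP to the grasp point, in m); z points along the fingers, y is the direction in which the jaws open and shut (so a half turn about z gives the same grasp; the last joint's range is limited). The gripper opens to 91 mm and grips with 3 to 60 N. Pads are 32 mm wide; open, the fingers measure 118 mm over their backs; the gripper's body (76 mm by 178 mm) begins 60 mm behind the grasp point.
Start: joints at [61.965, 28.281, 77.091, -0, 74.628, -5.472], TCP at [0.24, 0.577, 0.214] pointing down, gripper open.
Joint ranges: [-166.48, 166.48], [-47.26, 123.95], [12.59, 153.08], [-70.14, 250.14], [6.76, 159.57], [-176.63, 176.63]. Speed limits (degrees/s): [108.29, 108.29, 147.25, 172.46, 172.46, 172.46].

## Interface

Orientations are given as a 3x3 rotation matrix whose columns are the frame's x, y, z axes.
In Python, from rig import arm gives the robot as it stands. Calls block until the motion is done:
- arm.move_to(position, orientation): joint-space move of the TCP to a pose.
- arm.move_l(position, orientation=None, feed=0.15): straight line of the TCP; orientation=None keeps the orientation; feed is the mean speed in m/s.
- arm.move_joints(angles): joint-space move.
- arm.grip(opening): finger opening in m; the grip force is fixed at half the most; returns when the fingers have stopped.
- arm.sleep(seconds).
- arm.solve_ik(position, orientation): joint angles nearest the present ones, or None.
- arm.snapshot(name): name is "side" or "top"; returns the picture (480x640x3 uint8, red, green, blue); there is no depth.
- arm.get_calibration(name): a dict with "intrinsics" (3x3 intrinsics, pixels), "cam_to_world" (4x4, takes a point from camera to world coordinates). Camera axes: x right, y down, z forward; pixel columns grow to the right and rows downward; lengths in m; the calibration is good to about 2 mm. A picture is of the moment at which its call begins. get_calibration takes no time and is no camera call.
A pose or a line that the arm cannot do raises arm.Unreachable and nothing moves.
- arm.sign_off(): hands the job in, once; it reports no verdict.
Readings, each from a call of its own:
- arm.current_t(): time.
- arm.current_joint_positions(): joint angles.
- arm.current_dq(): joint speeds.
- arm.current_tau(): joint torques, N m.
- arm.current_ee_pos(): TCP position.
- arm.current_tool_rot(): TCP orientation.
- arm.current_force(): force on the tool from outside, world axes, zero at the start.
- arm.current_torque(): the same for the moment, N m.
- arm.current_width(): finger opening in m.
Only numpy, scipy, OpenCV 4.12 (cv2) and the standard library are available. Lean on these libraries where they do the work, as an engineer would, in place of code of your own. Each camera call takes 0.05 s, during which the arm holds its last target.

## Task

Load the blue ink cartridge into the gift-tag printer: press the orange latch tab down so that the cover springs open, stand the blue cartridge squarely in the open cradle and let go of it, then swing the cover down until it has driven the cartridge home and the latch holds it shut. Leave the yellow cartridge where it stands.

Things in the scene. Friction and masses are not known exactly. Their poses are not given: they have to be found in the camera images.
- printer: white/grey tag printer, fixed, 224 mm long, 100 wide, 112 high. Origin on the table under the cradle's middle; x from its front (orange latch) to its back (hinge), z up. Front hood: 60 mm wide, x -124 to -60 mm, top 92 mm above the table, with a 46 mm wide slot (open above and in front) round the latch tab. Housing round the cradle 50 mm high; rear block at x 43 to 100 mm, 92 mm high.
- cradle (a point): middle of the cradle's sprung floor when up, 32 mm above the table; axes as the printer's. Pocket 86 mm (x) by 50 mm (y), blue rim 50 mm above the table. A cartridge set in stands on this floor, 18 mm deep; shutting the cover pushes it about 12 mm deeper (2.5 N at first, 7 N when home).
- cover_hinge (a point): middle of the cover's hinge axis (along the printer's y), 62 mm behind the cradle's middle and 104 mm above the table; axes as the printer's
- cover_top (a point): on the outer (upper) face of the grey cover, centre line, 85 mm from the hinge axis towards the free edge; moves with it; z is the face's outward normal (up when shut). Cover: plate 72 mm wide, 8 mm thick (4 mm either side of the hinge axis), free edge 118 mm from the axis; a rubber bar under it presses on the cartridge.
- cover (a joint): angle of the cover, rad: 0 shut and latched, 1.65 fully open (upright, leaning slightly back). A weak spring opens it when the latch lets go and pushes back while it is closed (about 1.5 N at cover_top). Can be pressed a little below 0 (to -0.02), and should be, so that the latch snaps over its edge; about 10 N at cover_top with the cartridge in.
- latch_tab (a point): top face of the orange latch tab, 82 mm above the table, 110 mm in front of the cradle's middle (printer x -110 mm); the tab is 26 mm wide (y) and runs from 12 mm in front of to 37 mm behind this point, where the latch's upright hook stands, 129 mm high. A tall card spinner (about 0.45 m high) stands on the table to the right of it: keep clear.
- latch (a joint): turn of the latch, rad: 0 at rest (hooked), 0.22 with the tab fully down (11 mm lower at latch_tab); the cover is free beyond about 0.1. Springs back; needs 2 N at first, 6 N at full travel. When the cover comes down, its edge pushes the hook aside and the hook snaps over it.
- cart_blue_center (a point): centre (half-way up) of the blue ink cartridge, standing on the table: 80 mm long (its x), 44 mm wide (its y), 66 mm high, 0.1 kg, with a black band at its foot. Grip it across the 44 mm. Fits the cradle with its length along the printer's x, either way round, 3 mm play each side.
- cart_yellow_center (a point): the same point of a yellow cartridge of the same size, not to be used; the two may have swapped places

How it is judged (in metres and radians):
On the way, in this order (a step that is already met when the one before it is completed fails the run):
1. the latch was pressed and the cover has sprung open (value of joint cover above 1.3 rad), for 0.1 s.
2. the blue cartridge stands squarely in the cradle, let go, with the cover still open (horizontal distance between cart_blue_center and cradle below 0.008 m and z of cart_blue_center in the frame of printer below 0.068 m and angle between cart_blue_center's own z axis and vertical below 0.1 rad and angle between the x axis of cart_blue_center and the x axis of printer, either way round below 0.15 rad and contact force between the fingers and cart_blue below 0.2 N and value of joint cover above 1 rad), for 0.2 s.
At the end, for the whole second after the job is handed in: The cover is shut and held by the latch (cover below 0.035 rad, latch back within 0.06 rad of rest), and the blue cartridge sits upright in the cradle, driven home (its centre at most 57 mm above the table, within 8 mm of the cradle's middle, square to within 0.15 rad) (value of joint cover below 0.035 rad and value of joint latch below 0.06 rad and z of cart_blue_center in the frame of printer below 0.057 m and horizontal distance between cart_blue_center and cradle below 0.008 m and angle between cart_blue_center's own z axis and vertical below 0.1 rad and angle between the x axis of cart_blue_center and the x axis of printer, either way round below 0.15 rad); the robot touches nothing.
It fails at once if the yellow cartridge was moved by more than 20 mm or tipped (distance of cart_yellow_center from where it was at the start of the episode above 0.02 m or angle between cart_yellow_center's own z axis and vertical above 0.3 rad).
It also fails if it takes over 70 s, if anything falls off the work surface, if the arm or the gripper's body presses on something with over 40 N, if the wrist force passes 120 N, or if a joint passes its speed limit or range.

## Working session

There is one attempt and no reset: what is moved stays moved. The work goes in short steps, each a Python script; the robot and the scene stay as the last script left them, time stands still between calls to the robot, and variables do not carry over. Pictures are saved under pics/ and viewed, and the job is handed in when it is done.

```bash
ls; mkdir -p pics
python3 - <<'E'
from rig import arm
import cv2,numpy as np
np.set_printoptions(precision=4,suppress=True)
for n in("side","top"):
    im=arm.snapshot(n); cv2.imwrite(f"pics/{n}0.png",im[:,:,::-1])
    c=arm.get_calibration(n); print(n,c["intrinsics"],c["cam_to_world"])
print(arm.grip_depth,arm.current_t(),arm.current_tool_rot(),arm.current_width())
E
```

```text
pics
side [[524.6243   0.     317.0309]
 [  0.     524.6243 248.8395]
 [  0.       0.       1.    ]] [[-0.9978 -0.0575  0.034   0.45  ]
 [-0.0663  0.7933 -0.6052  0.6274]
 [ 0.0078 -0.6061 -0.7954  0.7744]
 [ 0.      0.      0.      1.    ]]
top [[540.6587   0.     316.8325]
 [  0.     540.6587 237.7985]
 [  0.       0.       1.    ]] [[ 0.0118 -0.9968  0.0785  0.4126]
 [-0.9996 -0.0096  0.0278  0.0936]
 [-0.027  -0.0788 -0.9965  0.9542]
 [ 0.      0.      0.      1.    ]]
0.0188 0.1 [[-0.9235  0.3837 -0.0005]
 [ 0.3837  0.9235 -0.0009]
 [ 0.0001 -0.001  -1.    ]] 0.0912092089123939
```

View pics/side0.png

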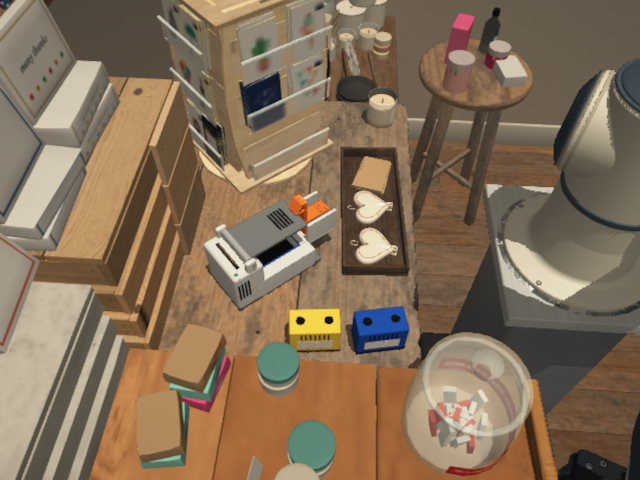

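View pics/top0.png

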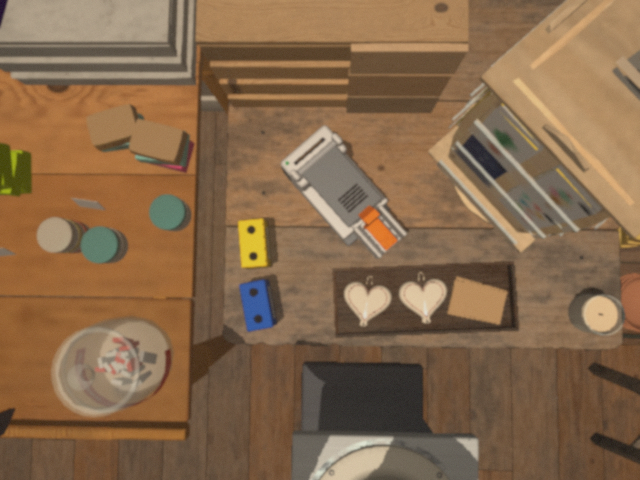

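The side view shows the printer (orange tab near 315,210), with yellow at (315,330) and blue at (380,328). In the top view, blue is at (257,305), yellow at (253,243), the tab at (378,228) and the cover around (342,185). The spinner is at the right.

```bash
cat > h.py <<'E'
from rig import arm
import cv2,numpy as np
np.set_printoptions(precision=4,suppress=True)
def ray(n,uv):
    c=arm.get_calibration(n);K=c["intrinsics"];T=c["cam_to_world"]
    d=T[:3,:3]@np.linalg.inv(K)@np.array([uv[0],uv[1],1.]);return T[:3,3],d
def plane(n,uv,z):
    o,d=ray(n,uv);return o+d*(z-o[2])/d[2]
def tri(a,b):
    A=np.zeros((3,3));B=np.zeros(3)
    for n,uv in(("side",a),("top",b)):
        o,d=ray(n,uv);d=d/np.linalg.norm(d);P=np.eye(3)-np.outer(d,d);A+=P;B+=P@o
    return np.linalg.solve(A,B)
def proj(n,p):
    c=arm.get_calibration(n);T=np.linalg.inv(c["cam_to_world"]);q=c["intrinsics"]@(T[:3,:3]@np.asarray(p)+T[:3,3]);return q[:2]/q[2]
def snap(n,f):
    im=arm.snapshot(n)[:,:,::-1].copy();cv2.imwrite(f"pics/{f}.png",im);return im
E
python3 - <<'E'
from h import *
t=cv2.imread("pics/top0.png");s=cv2.imread("pics/side0.png")
a=cv2.resize(t[110:350,220:420],None,fx=3,fy=3,interpolation=cv2.INTER_CUBIC)[:, :]
cv2.imwrite("pics/tz.png",cv2.resize(a,(500,600)))
cv2.imwrite("pics/sz.png",cv2.resize(s[180:360,190:430],(800,600),interpolation=cv2.INTER_CUBIC))
E
```

```text
(no output)
```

View pics/tz.png

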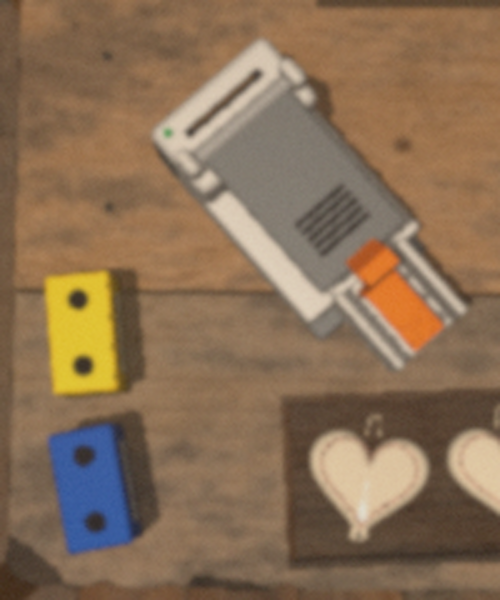

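View pics/sz.png

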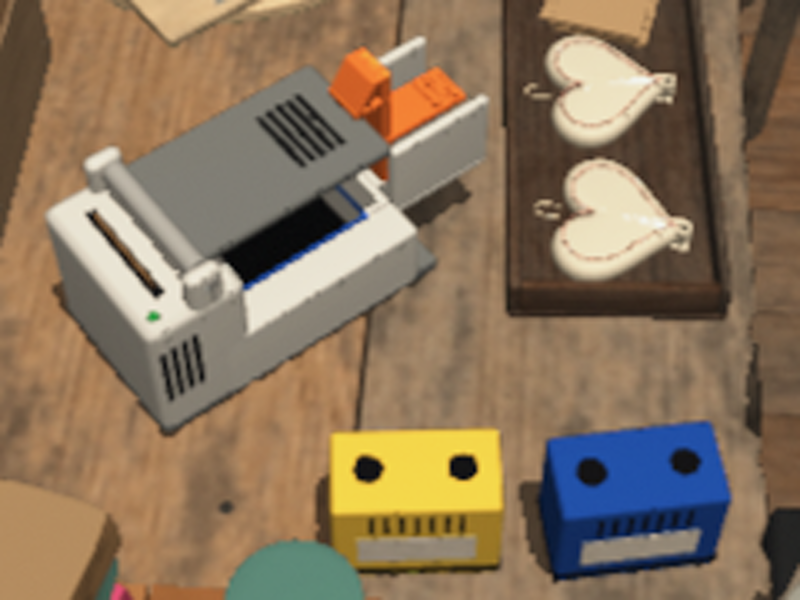

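```bash
cat > meas.py <<'E'
from h import *
t=cv2.imread("pics/top0.png");s=cv2.imread("pics/side0.png")
def big(m,roi):
    z=np.zeros_like(m);x0,y0,x1,y1=roi;z[y0:y1,x0:x1]=m[y0:y1,x0:x1]
    c=max(cv2.findContours(z,cv2.RETR_EXTERNAL,cv2.CHAIN_APPROX_NONE)[0],key=cv2.contourArea);return c
ht=cv2.cvtColor(t,cv2.COLOR_BGR2HSV);hs=cv2.cvtColor(s,cv2.COLOR_BGR2HSV)
R={'blue':((105,150,60),(125,255,255)),'yellow':((22,150,80),(35,255,255)),'orange':((5,200,150),(16,255,255))}
for k in('blue','yellow'):
    m=cv2.morphologyEx(cv2.inRange(ht,*R[k]),cv2.MORPH_CLOSE,np.ones((9,9)))
    c=big(m,(225,200,300,345));
    w=np.array([plane("top",p,0.066)[:2] for p in c[:,0,:]],np.float32)*1000
    print(k,"top-plane rect",cv2.minAreaRect(w))
    # holes
    for n,im,roi in(("top",t,(225,200,300,345)),("side",s,(285,300,415,340))):
        h=cv2.cvtColor(im,cv2.COLOR_BGR2HSV); 
        col=big(cv2.morphologyEx(cv2.inRange(h,*R[k]),cv2.MORPH_CLOSE,np.ones((9,9))),roi)
        ins=np.zeros(im.shape[:2],np.uint8);cv2.drawContours(ins,[col],-1,255,-1)
        ins=cv2.erode(ins,np.ones((5,5)))
        d=((im.max(2)<75)&(ins>0)).astype(np.uint8)
        nn,_,st,ce=cv2.connectedComponentsWithStats(d)
        for i in range(1,nn):
            if st[i,4]>12: print("  hole",n,st[i,4],ce[i],plane(n,ce[i],0.066))
m=((ht[:,:,1]<35)&(ht[:,:,2]>75)&(ht[:,:,2]<140)).astype(np.uint8)*255
c=big(cv2.morphologyEx(m,cv2.MORPH_OPEN,np.ones((5,5))),(280,120,410,260))
w=np.array([plane("top",p,0.108)[:2] for p in c[:,0,:]],np.float32)*1000
r=cv2.minAreaRect(w);print("cover",r,cv2.boxPoints(r))
o=t.copy();cv2.drawContours(o,[c],-1,(0,0,255),1)
c=big(cv2.inRange(ht,*R['orange']),(340,190,410,260));cv2.drawContours(o,[c],-1,(255,0,0),1)
r=cv2.minAreaRect(c);print("orange px",r,cv2.boxPoints(r))
for p in cv2.boxPoints(r):print(plane("top",p,.082))
cv2.imwrite("pics/mz.png",cv2.resize(o[110:350,220:420],(500,600)))
E
python3 meas.py
```

```text
blue top-plane rect ((370.9783630371094, 216.7848358154297), (74.77436828613281, 39.691898345947266), 11.471794128417969)
  hole top 34 [253.2647 291.7647] [0.3927 0.2217 0.066 ]
  hole top 32 [257.5 318.5] [0.3493 0.2139 0.066 ]
  hole side 47 [395.1702 318.    ] [0.351  0.2137 0.066 ]
  hole side 52 [367.1154 321.3462] [0.3942 0.2226 0.066 ]
  hole side 13 [392.1538 335.2308] [0.3563 0.2439 0.066 ]
yellow top-plane rect ((473.0518493652344, 225.03253173828125), (79.28631591796875, 43.8425407409668), 5.905351638793945)
  hole top 14 [250.7143 229.5   ] [0.4953 0.2281 0.066 ]
  hole top 18 [252.8889 255.7222] [0.4519 0.2236 0.066 ]
  hole side 43 [299.9535 320.186 ] [0.4974 0.2279 0.066 ]
  hole side 45 [328.4222 319.6889] [0.4537 0.2239 0.066 ]Traceback (most recent call last):
  File "meas.py", line 24, in <module>
    c=big(cv2.morphologyEx(m,cv2.MORPH_OPEN,np.ones((5,5))),(280,120,410,260))
  File "meas.py", line 5, in big
    c=max(cv2.findContours(z,cv2.RETR_EXTERNAL,cv2.CHAIN_APPROX_NONE)[0],key=cv2.contourArea);return c
ValueError: max() iterable argument is empty
```

```bash
sed -i 's/^m=((ht.*$/print("px",ht[180,340],t[180,340],ht[195,330]);m=((ht[:,:,1]<60)\&(ht[:,:,2]>int(ht[180,340,2])-25)\&(ht[:,:,2]<int(ht[180,340,2])+25)).astype(np.uint8)*255/' meas.py; python3 meas.py|tail -14
```

```text
hole side 45 [328.4222 319.6889] [0.4537 0.2239 0.066 ]
px [ 18  35 131] [113 124 131] [ 14  33 132]
cover ((562.779296875, 78.34515380859375), (121.43855285644531, 76.93824005126953), 44.604286193847656) [[492.5355  63.0967]
 [546.562    8.3187]
 [633.0231  93.5936]
 [578.9966 148.3716]]
orange px ((377.1616516113281, 227.894287109375), (42.74983215332031, 16.031185150146484), 56.82148742675781) [[358.7554 214.3907]
 [372.173  205.6176]
 [395.5679 241.3979]
 [382.1503 250.171 ]]
[0.52   0.0505 0.082 ]
[0.5345 0.0288 0.082 ]
[ 0.4767 -0.009   0.082 ]
[0.4623 0.0125 0.082 ]
```

View pics/mz.png

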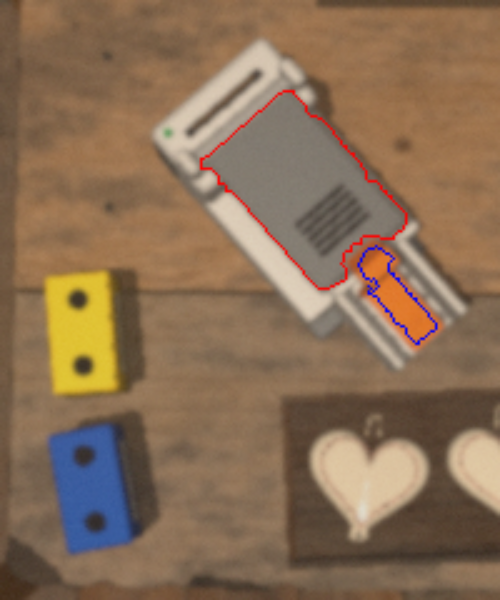

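```bash
cat > meas2.py <<'E'
from h import *
exec(open("meas.py").read().split("for k in(")[0].replace("from h import *",""))
m=((ht[:,:,1]<60)&(abs(ht[:,:,2].astype(int)-131)<25)).astype(np.uint8)*255
c=big(cv2.morphologyEx(m,cv2.MORPH_OPEN,np.ones((5,5))),(280,120,410,260))[:,0,:]
W=np.array([plane("top",p,.108)[:2] for p in c])
L=[]
for a,b in(((210,178),(312,283)),((315,122),(398,205))):
    a=np.array(a)/2.5+(220,110);b=np.array(b)/2.5+(220,110)
    d=(b-a)/np.linalg.norm(b-a);q=c-a;s_=q@d;e=abs(q@[-d[1],d[0]])
    k=(s_>0)&(s_<np.linalg.norm(b-a))&(e<3)
    vx,vy,x,y=cv2.fitLine(W[k].astype(np.float32),cv2.DIST_HUBER,0,1e-5,1e-5).ravel()
    L.append((np.array([x,y]),np.array([vx,vy])));print(k.sum(),x,y,np.degrees(np.arctan2(vy,vx)))
P=lambda z,h:plane("top",np.array(z)/2.5+(220,110),h)
for n,z,h in(("freeL",(322,290),.108),("freeR",(408,222),.108),("hoodL",(400,370),.092),("hoodR",(467,312),.092),("rearL",(155,133),.092),("rearR",(262,40),.092),("tabL",(415,350),.082),("tabR",(445,322),.082)):print(n,P(z,h))
S=lambda z,h:plane("side",np.array(z)*.3+(190,180),h)
for n,z,h in(("hoodR?",(488,97),.092),("freecorner",(388,153),.108),("free2",(310,68),.108),("rear",(50,212),.092),("rear2",(160,335),.092),("tab front L",(437,68),.082),("tab front R",(467,98),.082),("hood2",(425,40),.092)):print("side",n,S(z,h))
E
python3 meas2.py
```

```text
48 0.5427422 0.108956605 42.086437
43 0.57480806 0.040195048 41.06633
freeL [0.4983 0.0673 0.108 ]
freeR [0.5418 0.0135 0.108 ]
hoodL [0.4492 0.0168 0.092 ]
hoodR [ 0.4867 -0.0257  0.092 ]
rearL [0.6012 0.1756 0.092 ]
rearR [0.663  0.1069 0.092 ]
tabL [0.4626 0.0063 0.082 ]
tabR [ 0.4809 -0.0129  0.082 ]
side hoodR? [0.4514 0.0191 0.092 ]
side freecorner [0.4992 0.074  0.108 ]
side free2 [0.5438 0.0202 0.108 ]
side rear [0.6637 0.1106 0.092 ]
side rear2 [0.5982 0.1791 0.092 ]
side tab front L [ 0.4796 -0.0085  0.082 ]
side tab front R [0.4625 0.0117 0.082 ]
side hood2 [ 0.4868 -0.019   0.092 ]
```

Run:
```python
import numpy as np
M=dict(freeL=(-56,36),freeR=(-56,-36),hoodL=(-124,30),hoodR=(-124,-30),rearL=(100,50),rearR=(100,-50),tabL=(-122,13),tabR=(-122,-13))
T=dict(freeL=(498.3,67.3),freeR=(541.8,13.5),hoodL=(449.2,16.8),hoodR=(486.7,-25.7),rearL=(601.2,175.6),rearR=(663,106.9),tabL=(462.6,6.3),tabR=(480.9,-12.9))
S=dict(freeL=(499.2,74),freeR=(543.8,20.2),hoodL=(451.4,19.1),hoodR=(486.8,-19),rearL=(598.2,179.1),rearR=(663.7,110.6),tabL=(462.5,11.7),tabR=(479.6,-8.5))
def fit(ps):
    A=np.array([M[k] for k,_ in ps],float);B=np.array([v for _,v in ps],float)
    a,b=A-A.mean(0),B-B.mean(0);th=np.arctan2((a[:,0]*b[:,1]-a[:,1]*b[:,0]).sum(),(a*b).sum())
    R=np.array([[np.cos(th),-np.sin(th)],[np.sin(th),np.cos(th)]]);t=B.mean(0)-R@A.mean(0)
    print(np.degrees(th),t,"\n",np.round(((B-t)@R-A),1).tolist())
fit(list(T.items()));fit(list(S.items()));fit(list(T.items())+list(S.items()))
```

```text
41.726119948433016 [560.65240942  77.08631844] 
 [[3.0, -1.8], [-0.4, 1.1], [0.7, -0.8], [0.4, 2.5], [-4.2, -3.5], [-3.8, 4.1], [1.7, -0.6], [2.6, -1.1]]
41.896921267706155 [560.73954524  82.12352426] 
 [[4.8, -1.0], [2.0, 1.2], [0.5, -3.9], [1.4, 4.1], [-7.4, -2.8], [-4.3, 2.4], [1.8, 0.2], [1.1, -0.3]]
41.81119893742463 [560.69620816  79.60474743] 
 [[1.3, -3.6], [-2.2, -0.7], [-1.0, -2.5], [-1.4, 0.8], [-5.8, -5.5], [-5.6, 2.1], [0.0, -2.2], [0.9, -2.7], [6.4, 0.8], [3.8, 3.0], [2.2, -2.2], [3.2, 5.8], [-5.7, -0.8], [-2.6, 4.4], [3.5, 1.9], [2.8, 1.4]]
```

```bash
cat >> h.py <<'E'
TH=np.radians(41.7);O=np.array([.561,.0795])
def PW(x,y,z):
    c,s=np.cos(TH),np.sin(TH);return np.array([O[0]+c*x-s*y,O[1]+s*x+c*y,z])
def down(jaw):  # jaw angle deg in world of tool y; pointing down
    a=np.radians(jaw);y=np.array([np.cos(a),np.sin(a),0]);z=np.array([0,0,-1.]);return np.column_stack([np.cross(y,z),y,z])
def best(p,jaw):
    q0=np.array(arm.current_joint_positions());o=[]
    for j in(jaw,jaw+180):
        q=arm.solve_ik(p,down(j))
        if q is not None:o.append((np.abs(np.array(q)-q0).max(),j,q))
    return min(o,key=lambda t:t[0])
E
python3 - <<'E'
from h import *
print("tab",PW(-110,0,.082) if 0 else PW(-.110,0,.082))
for uv in((435,150),(525,245)):print("spin",plane("top",uv,0.))
arm.move_l([.24,.577,.33],feed=.2)
arm.grip(0.0)
b=best(PW(-.112,0,.20),np.degrees(TH)+90);print(b)
arm.move_to(PW(-.112,0,.20),down(b[1]))
print(arm.current_ee_pos(),arm.current_t(),arm.current_width(),arm.current_force())
snap("side","s1");snap("top","t1")
E
```

```text
tab [0.4789 0.0063 0.082 ]
spin [ 0.6468 -0.0887  0.    ]
spin [ 0.4786 -0.2445  0.    ]
(np.float64(68.51553883986807), np.float64(311.7), array([-6.5723, 17.4321, 98.3443, -0.    , 64.2237, 41.7277]))
[0.4776 0.0056 0.2001] 4.4583 0.0007881701412463416 [-0.1557  0.2724 -1.0272]
```

View pics/s1.png

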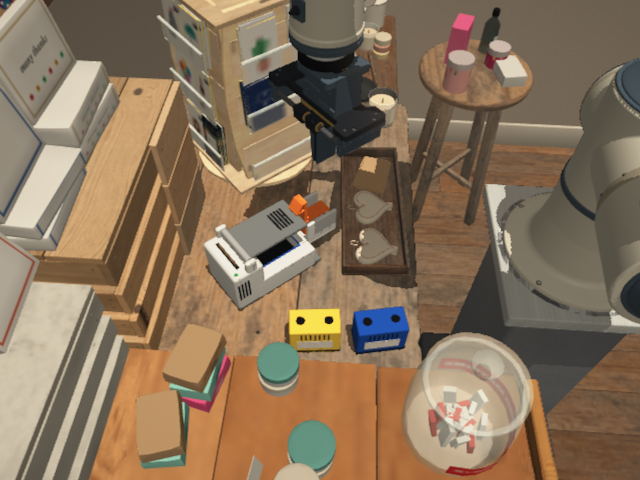

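View pics/t1.png

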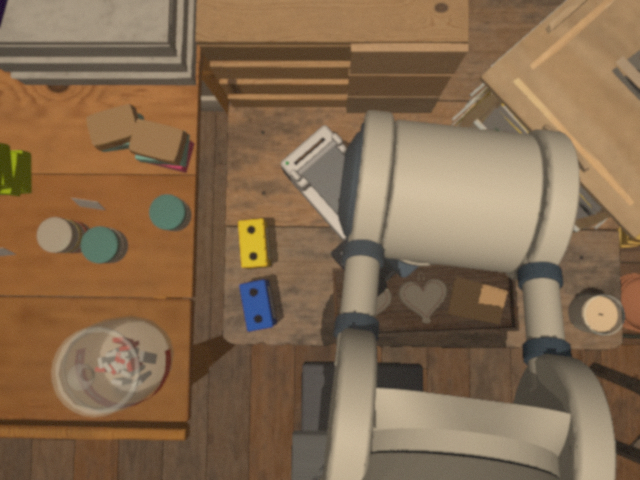

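The gripper is over the front of the printer. In the side view the fingertips are near (328,155), and the spinner is clear. I'll descend to just above the tab and look again.

Run:
```python
from h import *
arm.move_l(PW(-.112,0,.105),feed=.1)
print(arm.current_ee_pos(),arm.current_force(),proj("side",arm.current_ee_pos()))
im=snap("side","s2");cv2.imwrite("pics/s2z.png",cv2.resize(im[120:300,190:430],(800,600),interpolation=cv2.INTER_CUBIC))
```

```text
[0.4777 0.005  0.1054] [-0.8182  0.4972 -0.9815] [321.9074 197.0012]
```

View pics/s2z.png

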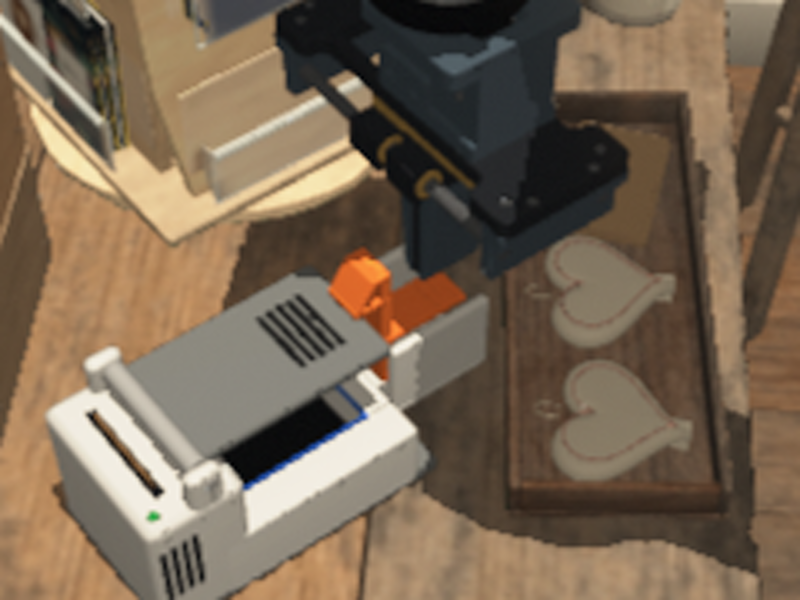

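Fingertips are at about (318,200) in the full frame, against (322,197) predicted for the TCP. They sit over the tab between the hood walls, so I'll press now.

Run:
```python
from h import *
for z in(.086,.080,.076,.073):
    arm.move_l(PW(-.112,0,z),feed=.04);print(z,arm.current_ee_pos(),arm.current_force())
arm.sleep(.8)
snap("side","s3");print(arm.current_t())
```

```text
0.086 [0.4773 0.005  0.0859] [ 0.0541 -0.6908 -0.0467]
0.08 [0.4765 0.0039 0.0803] [ -9.9276 -13.5284  21.7328]
0.076 [0.4752 0.0041 0.0762] [-16.2244 -13.396   28.0903]
0.073 [0.4735 0.003  0.0735] [-28.4792 -29.8258  47.6482]
7.9833
```

View pics/s3.png

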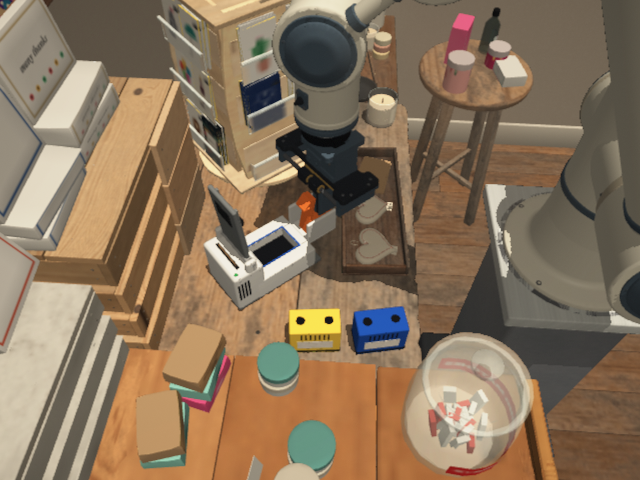

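The cover stands open, grey and upright at (228,222), with the pocket visible at (270,245). I'll retract and go over blue.

Run:
```python
from h import *
for z in(-.1,-.05,0,.05,.1):print(z,plane("side",(300,358),z),plane("top",(196,200),z))
arm.move_l(PW(-.114,0,.22),feed=.15)
print(arm.current_force())
b=best([.371,.2175,.20],101.0);print(b)
arm.move_to([.371,.2175,.20],down(b[1]));arm.grip(.075)
snap("side","s4");snap("top","t4");print(arm.current_t(),arm.current_ee_pos())
```

```text
-0.1 [ 0.5017  0.2119 -0.1   ] [ 0.5683  0.3632 -0.1   ]
-0.05 [ 0.4987  0.2357 -0.05  ] [ 0.561   0.3505 -0.05  ]
0 [0.4958 0.2594 0.    ] [0.5536 0.3377 0.    ]
0.05 [0.4928 0.2832 0.05  ] [0.5462 0.3249 0.05  ]
0.1 [0.4899 0.3069 0.1   ] [0.5388 0.3121 0.1   ]
[ 0.7294 -0.657  -0.166 ]
(np.float64(59.868914481729504), 281.0, array([ 22.415 ,  13.6762, 104.1733,  -0.    ,  62.1505, 101.415 ]))
11.425 [0.371  0.2175 0.2   ]
```

View pics/s4.png

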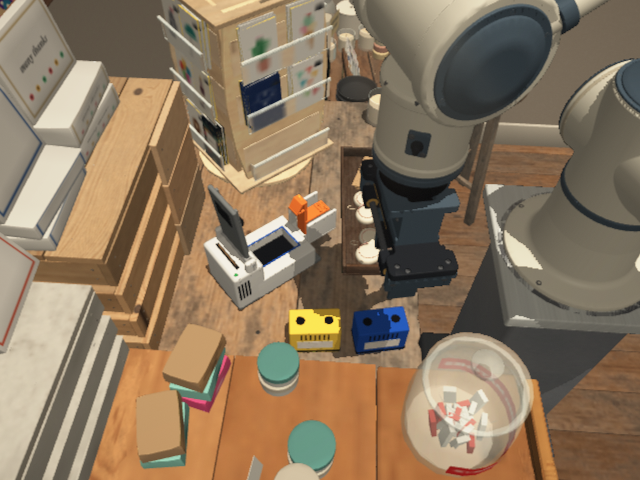

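View pics/t4.png

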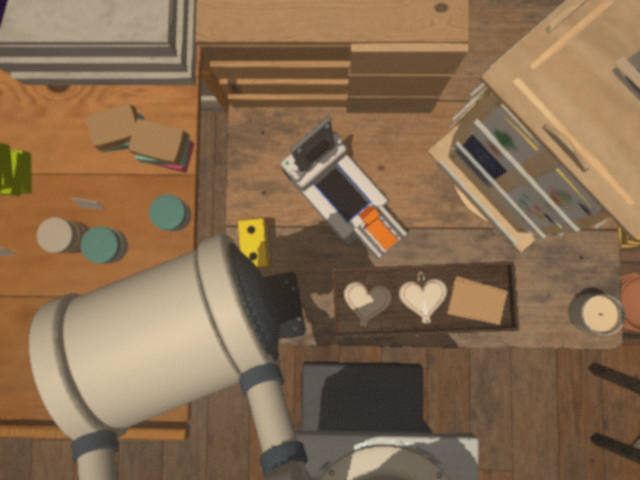

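The top view shows the open pocket dark at (343,192), with the cover upright behind it. The left bench top works out about 0.107 m high with its edge at y≈0.31, so I'll grip high on the cartridge. Next I'll measure the pocket from its rim.

```bash
python3 - <<'E'
from h import *
for n,f,roi in(("top","t4",(300,150,400,250)),("side","s4",(220,200,340,280))):
    im=cv2.imread(f"pics/{f}.png");h=cv2.cvtColor(im,cv2.COLOR_BGR2HSV);x0,y0,x1,y1=roi
    blue=cv2.inRange(h,(100,100,30),(130,255,255))
    dark=((im.max(2)<70)*255).astype(np.uint8)
    for nm,m in(("dark",dark),("both",cv2.morphologyEx(dark|blue,cv2.MORPH_CLOSE,np.ones((3,3))))):
        z=np.zeros_like(m);z[y0:y1,x0:x1]=m[y0:y1,x0:x1]
        cs=cv2.findContours(z,cv2.RETR_EXTERNAL,cv2.CHAIN_APPROX_NONE)[0]
        c=max(cs,key=lambda c:cv2.contourArea(c) if cv2.pointPolygonTest(c,(343,192) if n=="top" else (272,246),False)>=0 else 0)
        w=np.array([plane(n,p,.05)[:2] for p in c[:,0]],np.float32)*1000
        print(n,nm,cv2.contourArea(c),cv2.minAreaRect(w))
        if nm=="both":cv2.drawContours(im,[c],-1,(0,0,255),1)
    cv2.imwrite(f"pics/p_{n}.png",cv2.resize(im[y0:y1,x0:x1],None,fx=5,fy=5,interpolation=cv2.INTER_NEAREST))
    o=cv2.imread(f"pics/{f}.png");cv2.imwrite(f"pics/q_{n}.png",cv2.resize(o[y0:y1,x0:x1],None,fx=6,fy=6,interpolation=cv2.INTER_CUBIC))
E
python3 -c "
import cv2,numpy as np
a=cv2.imread('pics/p_top.png');b=cv2.imread('pics/q_top.png');b=cv2.resize(b,(500,500))
cv2.imwrite('pics/pq.png',cv2.resize(np.hstack([a,b]),(800,400)))"
```

```text
top dark 1156.5 ((558.6964721679688, 79.1534423828125), (80.46216583251953, 45.60353469848633), 41.68134689331055)
top both 1156.5 ((558.6964721679688, 79.1534423828125), (80.46216583251953, 45.60353469848633), 41.68134689331055)
side dark 536.5 ((556.8096923828125, 82.85806274414062), (63.40708541870117, 34.758705139160156), 41.505592346191406)
side both 593.5 ((558.1964721679688, 74.51824951171875), (76.7527847290039, 53.435569763183594), 41.650699615478516)
```

View pics/pq.png

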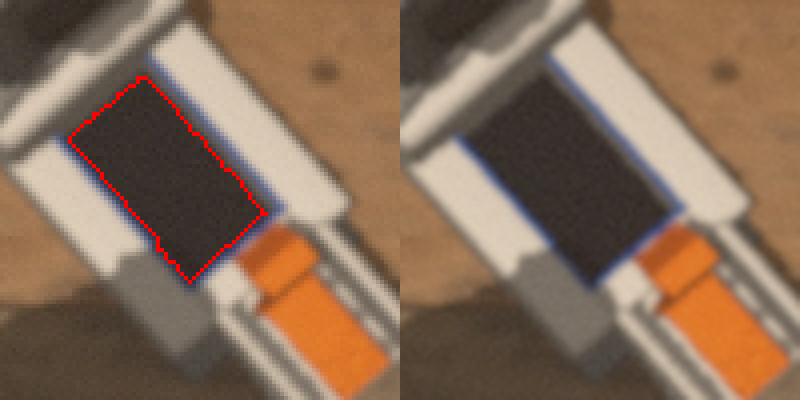

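View pics/p_side.png

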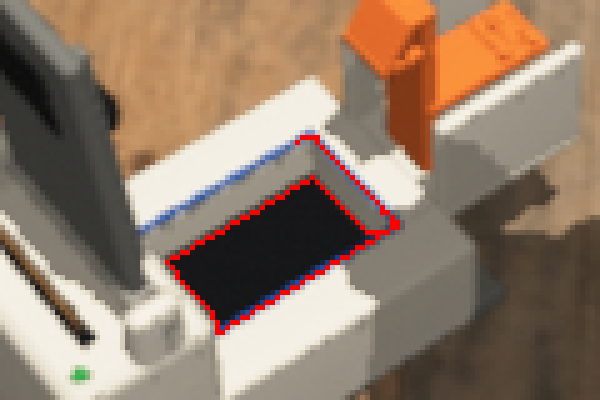

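Run:
```python
from h import *
a=np.radians(41.65);u=np.array([np.cos(a),np.sin(a)]);v=np.array([-u[1],u[0]])
def rep(n,pts):
    for k,uv in pts:
        w=plane(n,uv,.05)[:2]-O;print(n,k,"along",round(w@u*1000,1),"across",round(w@v*1000,1))
T=lambda x,y:(300+x/4,150+y/4)
rep("top",[("FL",T(194,284)),("FR",T(283,209)),("RL",T(62,141)),("RR",T(152,62)),("ML",T(128,212)),("MR",T(217,135))])
S=lambda x,y:(220+x/5,200+y/5)
rep("side",[("FR",S(310,133)),("FL",S(398,225)),("RL",S(220,330)),("ML",S(309,278)),("MR",S(225,182)),("R end",S(140,230))])
```

```text
top FL along -45.1 across 22.1
top FR along -45.9 across -27.0
top RL along 37.3 across 24.0
top RR along 37.7 across -26.9
top ML along -3.9 across 22.9
top MR along -3.9 across -26.9
side FR along -42.9 across -27.2
side FL along -43.0 across 25.5
side RL along 31.6 across 24.9
side ML along -5.0 across 25.3
side MR along -6.0 across -27.1
side R end along 29.6 across -27.4
```

```bash
cat >> h.py <<'E'
O=np.array([.5615,.0779]);TH=np.radians(41.7)
E
python3 - <<'E'
from h import *
R=down(281.0);p=np.array([.3620,.2160])
arm.move_l([*p,.12],R,feed=.15)
arm.move_l([*p,.040],feed=.08);print(arm.current_ee_pos(),arm.current_force())
arm.grip(.03);print(arm.current_width(),arm.current_force())
arm.move_l([*p,.22],feed=.15);print(arm.current_width(),arm.current_t(),arm.current_force(),arm.current_ee_pos())
snap("side","s5");snap("top","t5")
E
```

```text
[0.3622 0.2161 0.0404] [0.9071 0.4946 0.1114]
0.04354375425988162 [-1.016  -1.6105  4.1313]
0.043886323142796516 15.1917 [ 0.5382 -0.0991 -1.0939] [0.3616 0.2158 0.2193]
```

View pics/s5.png

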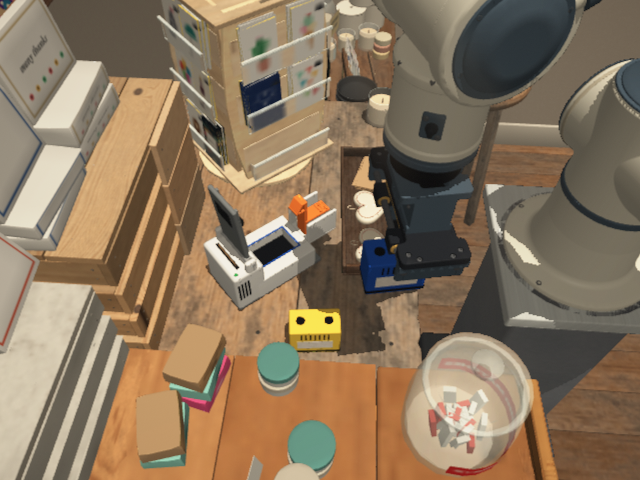

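Blue is held (43.9 mm opening) at (390,265) and yellow is untouched at (315,330). I'll carry it above the cradle.

Run:
```python
from h import *
R=down(np.degrees(TH)+270)
arm.move_l(PW(-.010,0,.22),R,feed=.15)
arm.move_l(PW(-.010,0,.115),feed=.1)
print(arm.current_ee_pos(),PW(-.010,0,.115),arm.current_force(),arm.current_width(),arm.current_t())
im=snap("side","s6");cv2.imwrite("pics/s6z.png",cv2.resize(im[130:310,190:430],(800,600),interpolation=cv2.INTER_CUBIC))
im=snap("top","t6");cv2.imwrite("pics/t6z.png",cv2.resize(im[110:260,260:460],(800,600),interpolation=cv2.INTER_CUBIC))
```

```text
[0.5544 0.0713 0.1156] [0.554  0.0712 0.115 ] [ 0.065   0.2963 -0.9389] 0.044119441480012546 18.2417
```

View pics/s6z.png

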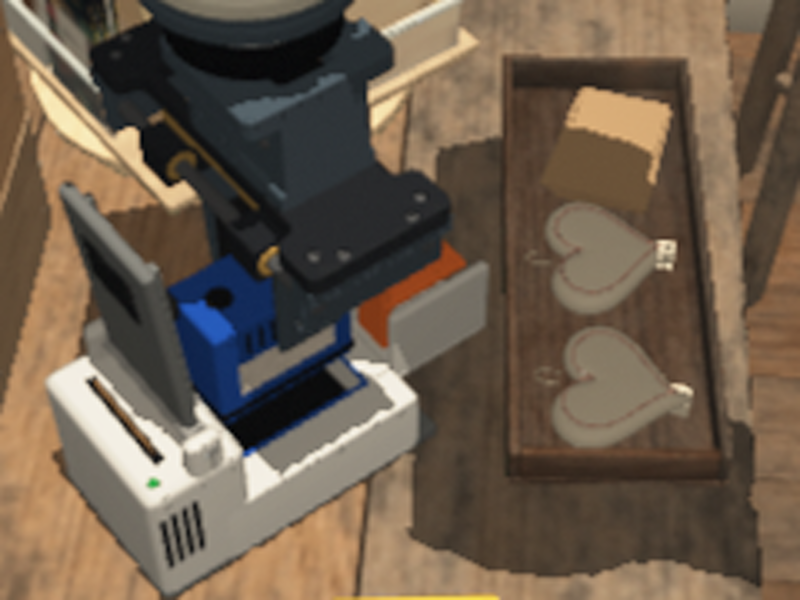

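View pics/t6z.png

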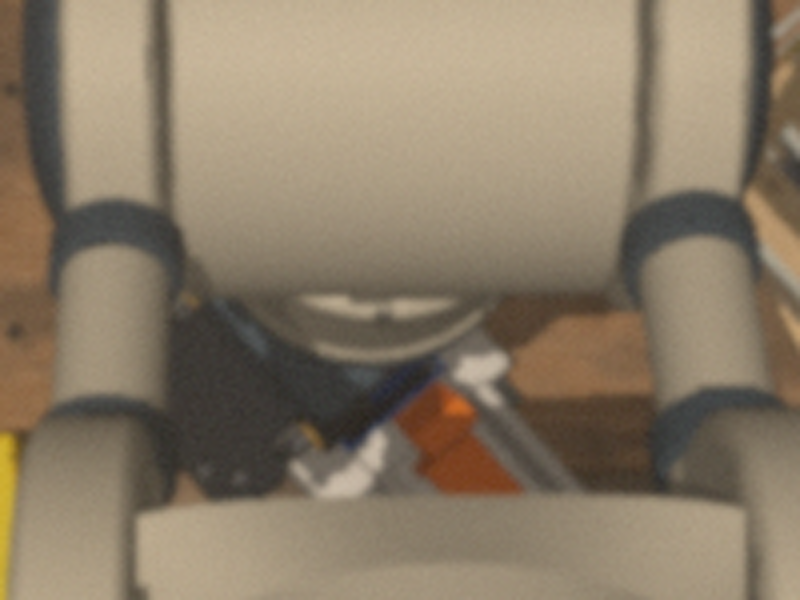

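Run:
```python
from h import *
im=cv2.imread("pics/s6.png");cv2.imwrite("pics/s6y.png",cv2.resize(im[200:275,230:310],(800,750)[:2],interpolation=cv2.INTER_CUBIC)[:600])
for n,p in(("rear bot",(.04,.022,.0756)),("front bot",(-.04,.022,.0756)),("rear top",(.04,.022,.1416)),("rimF",(-.043,.025,.05)),("rimR",(.043,.025,.05))):
    q=proj("side",PW(*p));print(n,q,(q-(230,200))*10)
```

```text
rear bot [257.5463 257.6106] [275.4628 576.1062]
front bot [296.4756 234.6259] [664.7561 346.2591]
rear top [254.0426 232.3995] [240.4262 323.9945]
rimF [299.2201 244.065 ] [692.2013 440.6505]
rimR [258.3143 268.6224] [283.1428 686.2237]
```

View pics/s6y.png

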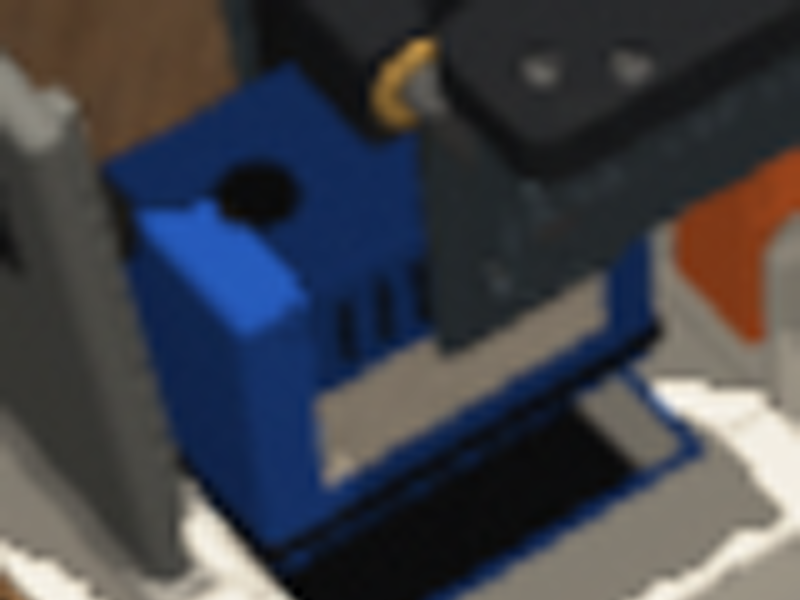

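Run:
```python
from h import *
c,s=np.cos(TH),np.sin(TH)
def loc(uv,z):
    w=plane("side",uv,z)[:2]-O;return np.array([c*w[0]+s*w[1],-s*w[0]+c*w[1]])*1000
Y=lambda x,y:(230+x/10,200+y/10)
print("frontbot",loc(Y(660,335),.0756)," exp -40,22");print("rearbot",loc(Y(275,562),.0756)," exp 40 22");print("reartop",loc(Y(240,335),.1416),"exp 40 22")
print("rimF",loc(Y(700,448),.05),"exp -43 25")
for p in((560,525),(450,595)):print("rim",loc(Y(*p),.05))
```

```text
frontbot [-40.8281  19.5152]  exp -40,22
rearbot [38.4378 19.5446]  exp 40 22
reartop [41.2748 23.7901] exp 40 22
rimF [-43.1078  27.1318] exp -43 25
rim [-13.8935  25.8731]
rim [ 9.7568 26.5513]
```

Against the side-view rim, the cartridge looks about 1 mm off across and is square. I'll correct that and lower with force checks.

Run:
```python
from h import *
x,y=-.0095,.001
arm.move_l(PW(x,y,.115),feed=.05)
for z in(.095,.088,.083,.078,.075,.073):
    arm.move_l(PW(x,y,z),feed=.05);f=arm.current_force();print(z,arm.current_ee_pos(),f,arm.current_torque())
    if np.abs(f).max()>12:break
im=snap("side","s7");cv2.imwrite("pics/s7z.png",cv2.resize(im[150:300,190:390],(800,600),interpolation=cv2.INTER_CUBIC));print(arm.current_t())
```

```text
0.095 [0.5536 0.0723 0.0947] [ 0.9601  0.4094 -1.645 ] [-0.0671  0.1257 -0.0585]
0.088 [0.5535 0.0723 0.0877] [-0.4382  0.9509 -1.5551] [-0.0891  0.1039 -0.0249]
0.083 [0.5535 0.0723 0.0827] [-0.4347 -0.754  -1.4836] [-0.0866  0.1286  0.0147]
0.078 [0.5535 0.0723 0.0777] [-0.1194  0.4666 -0.6151] [-0.1034  0.1037  0.0222]
0.075 [0.5537 0.0723 0.0749] [ 0.1891 -0.7881 -1.7265] [-0.0359  0.1006  0.0303]
0.073 [0.5537 0.0723 0.0729] [-0.1531  0.4398 -1.7451] [-0.1082  0.0983  0.0391]
20.4833
```

View pics/s7z.png

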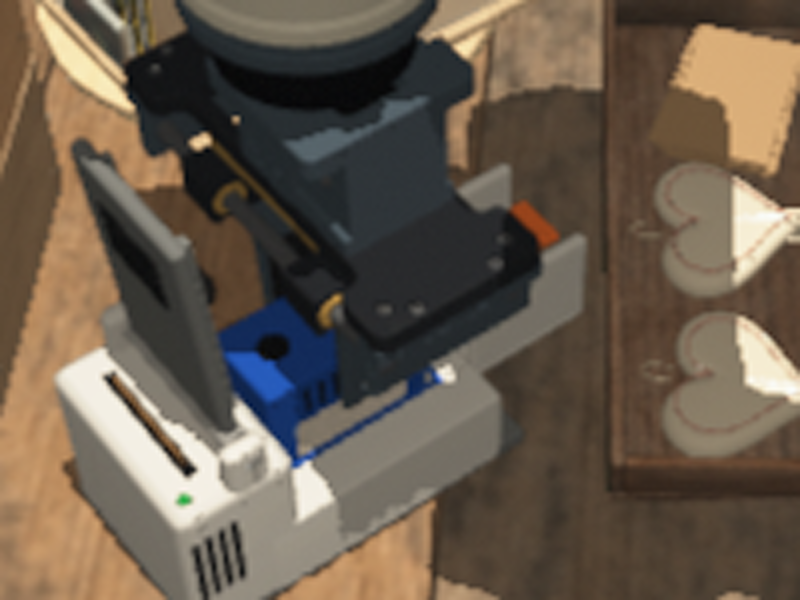

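It has gone into the pocket without contact forces. I'll seat it and let go.

Run:
```python
from h import *
x,y=-.0095,.001
arm.move_l(PW(x,y,.0715),feed=.03);print(arm.current_force())
arm.grip(.062);arm.sleep(.4);print(arm.current_width(),arm.current_force())
arm.move_l(PW(x,y,.17),feed=.12)
arm.move_l(PW(-.10,.10,.25),feed=.2)
im=snap("side","s8");cv2.imwrite("pics/s8z.png",cv2.resize(im[150:300,190:390],(800,600),interpolation=cv2.INTER_CUBIC));print(arm.current_t())
```

```text
[0.8619 0.3646 1.373 ]
0.061742244398197026 [-0.2359  0.8051 -0.0244]
23.575
```

View pics/s8z.png

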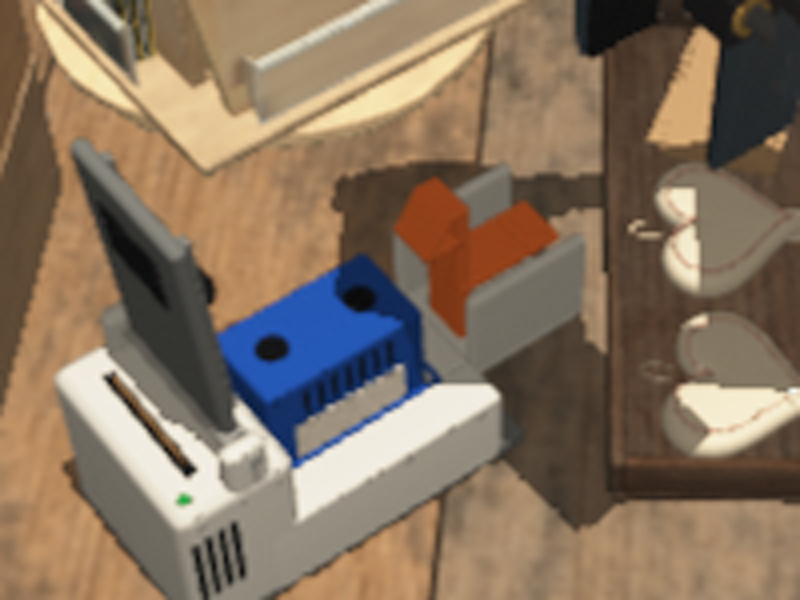

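Run:
```python
from h import *
c,s=np.cos(TH),np.sin(TH)
for n,ps in(("side",((258,237),(279.75,224.5))),):
    w=np.mean([plane(n,p,.098)[:2] for p in ps],0)-O;d=plane(n,ps[0],.098)-plane(n,ps[1],.098)
    print("cart in printer mm",1000*np.array([c*w[0]+s*w[1],-s*w[0]+c*w[1]]),"yaw",np.degrees(np.arctan2(d[1],d[0])),np.linalg.norm(d))
print("shelf z0",plane("top",(300,108),0));print("shelf top edge",[plane("top",(300,44),z) for z in(0.1,.2,.3,.4)])
print("fingers extreme",[PW(.105+a,b,0)for a in(-.04,.04)for b in(-.09,.09)])
R=down(np.degrees(TH)+270)
for z in(.30,.2):print(arm.solve_ik(PW(.105,0,z),R))
```

```text
cart in printer mm [1.586  2.2088] yaw 41.795128013259905 0.04397543025154081
shelf z0 [0.7227 0.1535 0.    ]
shelf top edge [array([0.7971, 0.1487, 0.1   ]), array([0.752 , 0.1423, 0.2   ]), array([0.707 , 0.1358, 0.3   ]), array([0.662 , 0.1294, 0.4   ])]
fingers extreme [array([0.6699, 0.0539, 0.    ]), array([0.5502, 0.1883, 0.    ]), array([0.7296, 0.1072, 0.    ]), array([0.6099, 0.2416, 0.    ])]
[ 7.7946 27.4194 64.9503 -0.     87.6303 56.0946]
[ 7.7946 31.5853 73.2394 -0.     75.1753 56.0946]
```

The cartridge sits about 2.7 mm from the cradle middle with yaw 41.8° (the printer is at 41.7°), so it is seated. Next I'll go behind the cover with the hand turned away from the shelf, whose front is at x≈0.72.

```bash
cat >> h.py <<'E'
EX=.021
def cov(al,r=.100,gap=0.):
    P=np.array([.062,.104])+r*np.array([-np.cos(al),np.sin(al)])+(.004+gap)*np.array([np.sin(al),np.cos(al)])
    return PW(P[0]+EX,0,P[1])
E
python3 - <<'E'
from h import *
R=down(280.)
arm.grip(0.)
arm.move_l(PW(-.10,.10,.31),feed=.2)
arm.move_l(PW(.107,0,.31),R,feed=.2)
p=cov(1.65,gap=.008);print(p)
arm.move_l(p,feed=.12)
print(arm.current_ee_pos(),arm.current_force(),arm.current_t())
im=snap("side","s9");cv2.imwrite("pics/s9z.png",cv2.resize(im[100:310,150:430],(800,600),interpolation=cv2.INTER_CUBIC))
E
```

```text
[0.6383 0.1463 0.2027]
[0.6387 0.1464 0.2036] [-0.0962 -0.2074 -0.0044] 27.3667
```

View pics/s9z.png

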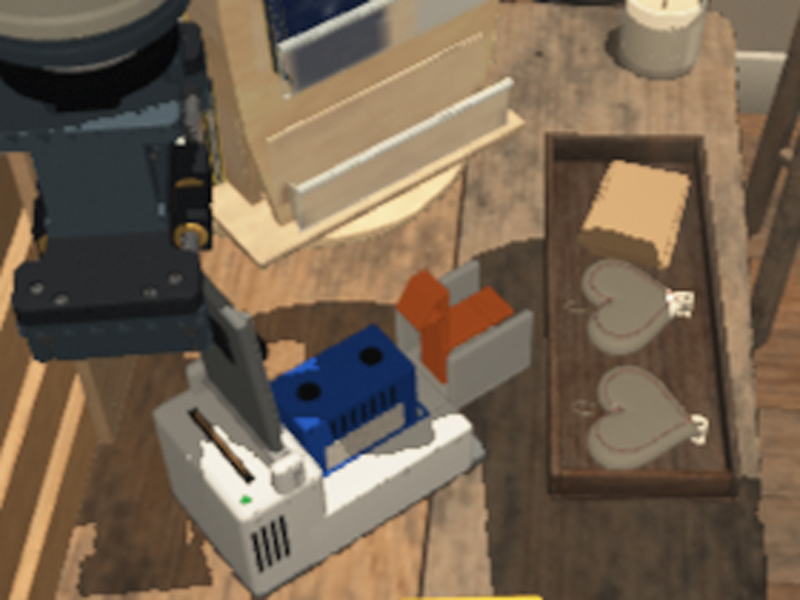

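The cover is upright with the cartridge seated in front of it. The hand is behind the cover at upper left with no contact. I'll swing it down.

Run:
```python
from h import *
for a in np.radians([90,80,70,60,50,40,30,20,14]):
    arm.move_l(cov(a,gap=.0),feed=.12);f=arm.current_force();print(round(np.degrees(a)),f)
    if np.linalg.norm(f)>30:print("STOP");break
im=snap("side","s10");cv2.imwrite("pics/s10z.png",cv2.resize(im[100:310,150:430],(800,600),interpolation=cv2.INTER_CUBIC));print(arm.current_t())
```

```text
90 [1.3141 1.0781 0.3639]
80 [-0.1364  0.3912  0.1723]
70 [ 0.2956  0.4723 -0.664 ]
60 [0.8    0.0515 0.3205]
50 [0.4373 0.8233 0.9004]
40 [ 0.4695  0.6828 -0.0633]
30 [0.8202 0.2719 1.0328]
20 [-0.1795  0.0369  1.475 ]
14 [-0.1988 -0.1979  1.3085]
30.0417
```

View pics/s10z.png

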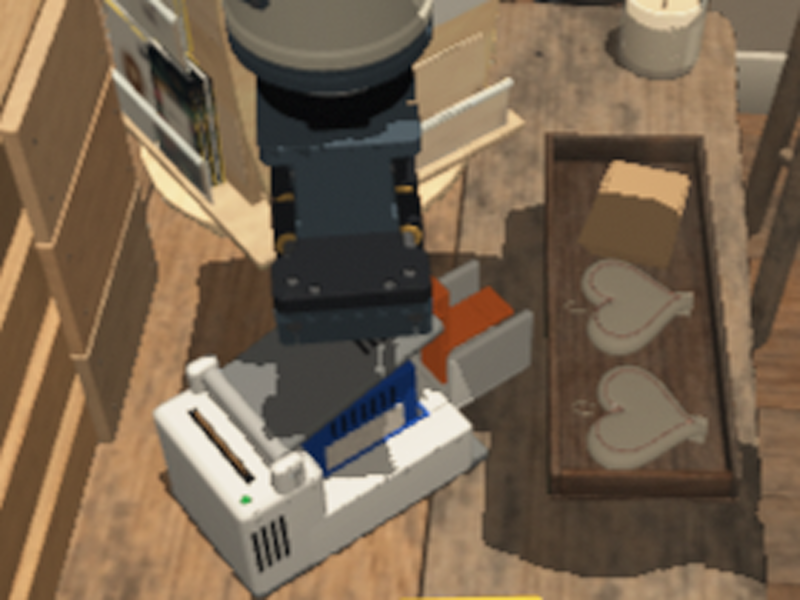

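The cover is down to about 14° and following the fingers, with the cartridge under it. I'll press it home.

Run:
```python
from h import *
for a in (.18,.12,.08,.05,.03,.01,0,-.01,-.02,-.028,-.036):
    p=cov(a);arm.move_l(p,feed=.04);f=arm.current_force();print(a,arm.current_ee_pos()[2].round(4),p[2].round(4),f)
    if f[2]>32:print("STOP");break
arm.sleep(.3);print(arm.current_force(),arm.current_t())
```

```text
0.18 0.1258 0.1258 [0.8582 0.0423 0.9494]
0.12 0.1199 0.1199 [-0.4509  1.0215  2.6349]
0.08 0.1159 0.116 [0.9962 0.2299 1.7882]
0.05 0.113 0.113 [ 2.0163 -0.195   2.7915]
0.03 0.1111 0.111 [ 0.2546 -0.8515  2.5695]
0.01 0.1089 0.109 [ 0.1301 -0.0978  1.2272]
0 0.1081 0.108 [-1.5467 -0.1872  6.4221]
-0.01 0.1072 0.107 [-2.4849 -0.447   9.0829]
-0.02 0.1064 0.106 [-3.493  -0.7571 12.3328]
-0.028 0.1059 0.1052 [-5.3914 -1.327  16.7199]
-0.036 0.1056 0.1044 [-7.7307 -1.3406 26.477 ]
[-8.59   -0.722  27.2736] 33.2
```

Run:
```python
from h import *
for a in(-.02,0,.02):
    arm.move_l(cov(a),feed=.04);print(a,arm.current_force())
p=cov(0);p[2]=.22;arm.move_l(p,feed=.12)
arm.move_l(PW(-.10,.15,.28),feed=.2)
q=arm.current_joint_positions()
arm.move_l([.33,.25,.30],feed=.2)
im=snap("side","s11");cv2.imwrite("pics/s11z.png",cv2.resize(im[150:300,190:390],(800,600),interpolation=cv2.INTER_CUBIC));im=snap("top","t11");cv2.imwrite("pics/t11z.png",cv2.resize(im[110:260,260:460],(800,600),interpolation=cv2.INTER_CUBIC));print(arm.current_t())
```

```text
-0.02 [-3.1268 -0.6427 11.7913]
0 [-1.1995 -0.3937  5.2777]
0.02 [-0.3549  1.6573 -0.6649]
37.025
```

View pics/s11z.png

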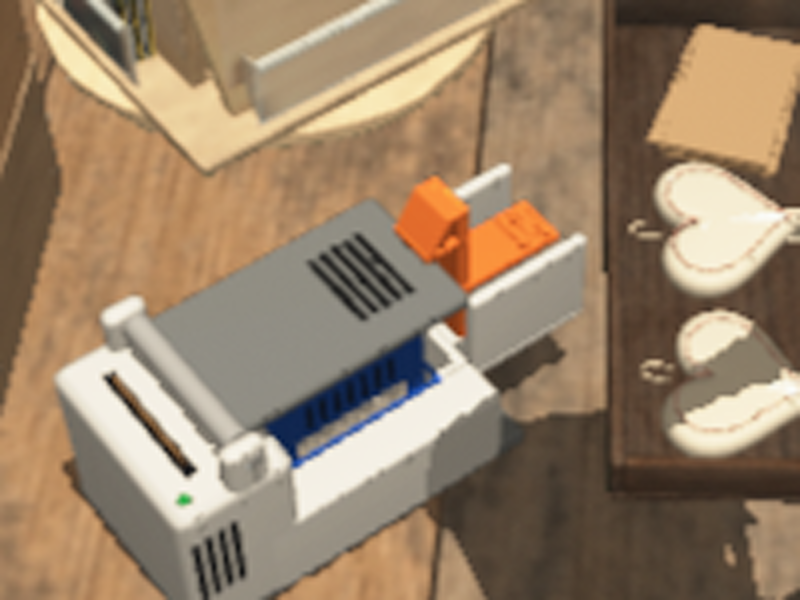

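View pics/t11z.png

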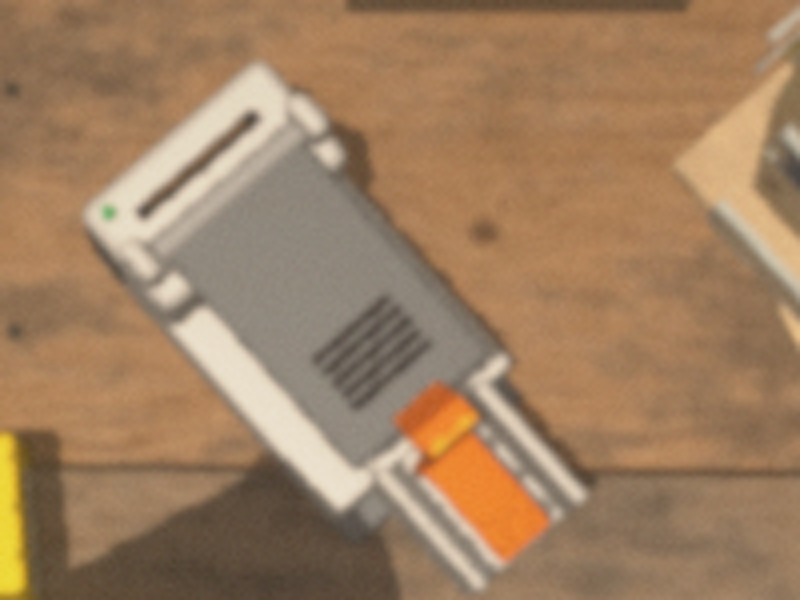

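Run:
```python
import cv2,numpy as np
a=cv2.imread("pics/side0.png")[190:260,260:340];b=cv2.imread("pics/s11.png")[190:260,260:340]
cv2.imwrite("pics/cmp.png",cv2.resize(np.hstack([a,b]),(800,350),interpolation=cv2.INTER_NEAREST))
```

```text
(no output)
```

View pics/cmp.png

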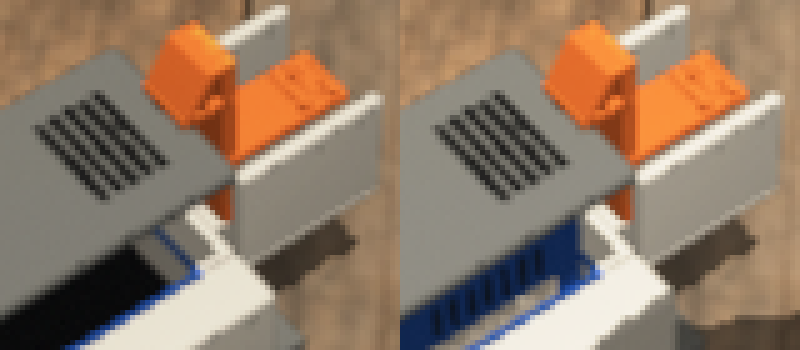

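The cover edge and hook match the starting picture pixel for pixel, so the cover is latched. I'll check yellow and hand in.

Run:
```python
from h import *
for f in("side0","s11"):
    h=cv2.cvtColor(cv2.imread(f"pics/{f}.png"),cv2.COLOR_BGR2HSV);m=cv2.inRange(h,(22,150,80),(35,255,255))[290:360,270:350];M=cv2.moments(m,True);print(f,M["m10"]/M["m00"]+270,M["m01"]/M["m00"]+290,M["m00"])
print(arm.current_force(),arm.current_dq(),arm.current_t())
arm.sign_off()
```

```text
side0 314.4076376554174 321.5657193605684 1126.0
s11 312.2191780821918 322.65296803652967 1095.0
[ 0.5182  0.3191 -0.1111] [-0.1046 -0.1322 -0.0585  0.0534  0.0788  0.1566] 37.025
the job is handed in; nothing more can be done
```

Run:
```python
import cv2,numpy as np
a=cv2.imread("pics/side0.png")[295:360,270:350];b=cv2.imread("pics/s11.png")[295:360,270:350]
cv2.imwrite("pics/cmp2.png",cv2.resize(np.hstack([a,b]),(800,325),interpolation=cv2.INTER_NEAREST))
```

```text
(no output)
```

View pics/cmp2.png

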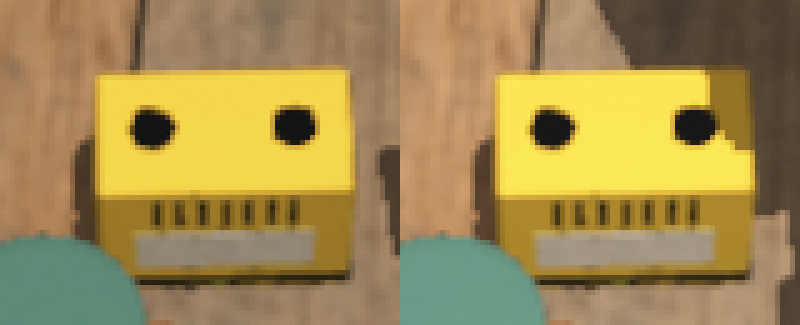

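The job is done and was handed in at 37 s. I pressed the latch and the cover sprang open. I stood the blue cartridge in the cradle and let go of it, then swung the cover down from behind and pressed it shut.

**Last checks**
- **Cover and latch:** in the side view, the cover edge and latch hook sit exactly where they did at the start (shut and hooked). This was judged by eye from a side-by-side picture.
- **Blue cartridge:** before closing it was about 2.7 mm from the cradle's middle and square to within about 0.1°. I did not measure how deep it sits with the cover shut. The cover is fully down on it, and the final press met about 27 N.
- **Yellow cartridge:** it has not moved. Its colour-mask centre shifted about 2 pixels, but the picture shows only the arm's shadow on one corner.
- **Robot:** the arm is clear of everything.

**What disagreed**
- The two cameras differed by up to 5 mm across the printer on the first fit. I re-measured from the pocket rim, where they agreed to about 1 mm across and 2.5 mm lengthwise.
- Pressing the latch read about 48 N upward plus about 41 N sideways, well over the 6 N stated. The fingers were probably touching more than the tab. If any of that was the gripper's body rather than the fingers, it could have passed the 40 N limit; I could not tell from the readings.

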